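# Set a box frame in the bar clamp and pin the tail stop behind it

### The arm

A 6-joint arm with a two-finger parallel gripper is mounted at the origin on the work surface. World frame = base frame: x ahead of the robot, y to its left, z up, the work surface at z = 0. Lengths are in mm, angles in rad, forces in N, time in s.
With the tool pointing down it reaches from about 275 to 725 mm from the base axis. Payload 15.9 kg.
Tool frame: the origin (TCP) lies at the very end of the fingers, on their centre line; the grasp point (between the pads) lies 19 mm behind it; z points along the fingers, y is the line along which they close (so a half turn about z gives the same grasp; the last joint's range is limited). The gripper opens to 85 mm and grips with 20 to 120 N. Pads are 22 mm wide; open, the fingers measure 114 mm over their backs; the gripper's body (76 mm by 85 mm) begins 54 mm behind the grasp point. The pads swing forward as they close: fully open they stand 13 mm farther back than shut.
Start: joints at [-1.217, 0.213, -0.034, 1.323, 0, 1.571], TCP at [173.226, -469.018, 231.306] pointing down, gripper open.
Joint ranges: [-2.98, 2.98], [-0.74, 1.72], [-1.14, 1.35], [-2.1, 2.04], [-1.57, 1.44], [-3.14, 3.14]. Speed limits (rad/s): [1.89, 1.89, 2.39, 2.57, 3.14, 3.14].

### API

Orientations are given as a unit quaternion [w, x, y, z].
In Python, from rig import manip gives the robot as it stands.
- The arm moves only by the tool drive_tool, never from a script. Its argument "targets" is a list of rows, each a list of 4 numbers: the shift along the world's x, y, z in mm, then the turn about the world's z in degrees. In form: [[tx, ty, tz, roll], ...]. A call has 1 to 20 rows; each row is the pose to reach, as a shift and turn from the pose commanded when the call began; what a row does not reach only later rows make up. A row lasts 1/8 s, in which the tool goes at most 62.5 mm and 10.7 degrees, less where a joint would pass 70% of its speed; a pose out of reach is approached as far as the arm can. A call with a gripper value outside its range is refused whole. "claw" is the finger opening in mm, from 0 to 85.4, set as the call begins (left out, the last holds). The fingers move at their own pace and stop on an object; the grip force is fixed at half the most. Time passes only in rows, so rows that repeat a pose let the fingers close. It gives the time, the measured TCP pose, the force, the opening and the grip force at its end, in the units of the state.
- manip.get_obs(): the state, without advancing time (a new reading comes with each control period).
- manip.snapshot(name): name is "side" or "top" or "wrist"; returns the picture (400x640x3 uint8, red, green, blue); there is no depth.
- manip.camera_model(name): a dict with "intrinsics" (3x3 intrinsics, pixels), "cam_to_world" (4x4, takes a point from camera to world coordinates); the wrist camera has in their place "mount" (4x4, takes a point from camera to tool coordinates, whose origin is the TCP and whose axes are the flange's). Camera axes: x right, y up, looking along -z (the intrinsics and any distortion apply to the point x, -y, -z); pixel columns grow to the right and rows downward; lengths in mm; the calibration is good to about 2 mm. A picture is of the moment at which its call begins: read the wrist's pose just before it. camera_model takes no time and is no camera call.
- manip.hand_in(): hands the job in; it is judged then, once.
The state is a dict: "time": time; "joints": joint angles; "qvel": joint speeds; "tau": joint torques, N m; "position": TCP position; "orientation": TCP orientation; "contact_force": force on the tool from outside, world axes, zero at the start; "moment": the same for the moment, N m; "opening": finger opening in mm; "gripper_force": force on a finger pad.
Only numpy, scipy, OpenCV 4.12 (cv2) and the standard library are available. Lean on these libraries where they do the work, as an engineer would, in place of code of your own. Each camera call takes 0.05 s, during which the arm holds its last target. There are 200 camera calls.

### The job

Lift the small pine box frame off its hook on the tool board and stand it upright on the bar of the clamp, lined up along the bar between the screw pad and the tail stop. Then pull the tail stop's plunger, slide the stop one hole closer to the frame and let the pin drop fully home in that hole. Finish while still holding the plunger knob, keeping the pin fully home, so that I can wind up the screw; leave the other things on the table where they are.

Things in the scene. Friction and masses are not known exactly. Their poses are not given: they have to be found in the camera images.
- frame: Pine box frame, open front and back: 120 mm wide (its x), 44 deep (its y), 100 high (its z), boards 12 mm thick, opening 96 x 76 mm; about 0.13 kg. Origin: centre of its underside. It starts hanging upright, its top board resting on the two prongs of the double hook, its depth along the prongs. It can be pinched across the 44 mm at the middle of its top board, between the prongs.
- toolboard: White desk pegboard 236 mm high on two wooden feet, fixed to the table; the panel runs along its x, its front (hook side) looks along its -y. Its top edge is about level with the hanging frame's top. Origin: at table level, back of the 5 mm panel, below the middle of the double hook. Hanging frame: about 73 mm out along -y. A wire coil hangs on a single hook at x = +125 mm.
- hook_end (a point): Midway between the upturned ends of the double hook: two 6 mm steel prongs, 72 mm apart (at x = -36 and +36 mm of the board), axis 215 mm above the table, straight out along the board's -y to this point 130 mm out, tips turned up 12 mm. The frame must rise by 13 to 65 mm (higher, and its bottom board meets the prongs), then go out along the board's -y past the tips.
- clamp: Bar clamp for glue-ups on a plywood base, fixed to the table. Origin: on the bar's centre line, at table level. The aluminium bar runs along its y, 45 mm wide, top surface 52 mm above the table, a row of 11 mm holes 40 mm apart in its top. The head with the screw is at the +y end, the sliding tail stop on the -y side. Jaws 46 to 56 mm wide (x), tail jaw 114 mm and head 128 mm high above the table.
- screw_face (a point): Middle of the flat face of the screw pad (46 mm wide, 54 mm high) that looks along the clamp's -y; 82 mm above the table. The frame goes on the -y side of it. The screw stays where it is.
- tail_face (a point): Middle of the tail stop's flat jaw face that looks along the clamp's +y towards the frame; 82 mm above the table. At the start the gap to the screw pad is 164 to 174 mm; one hole closer it is 124 to 134 mm, so the 120 mm frame then has a little play. The moving jaw may push the frame along the bar.
- tail (a joint): Position of the tail stop along the bar in m: 0 at its starting hole, growing towards the screw (clamp's +y); holes at every 0.040, so the next hole closer to the frame is at 0.040. It runs with about 3 N of friction and cannot move while the pin is in a hole.
- plunger (a joint): Height of the spring plunger in m: 0 with the pin fully home in a hole, 0.016 pulled right up. The 8 mm pin leaves its hole at about 0.010, and rests at that height on the bar between holes. The spring pushes it down with 7.5 N at 0 and 11.5 N at 0.016.
- knob: Black plunger knob on the tail stop: plain upright cylinder, 26 mm diameter, 28 mm high, moves with the plunger. Origin: centre of its underside, 84 mm above the table with the pin home. Under it an 18 to 24 mm barrel, then the stop's top plate, 66 mm above the table. The stop's jaw begins 57 mm away towards the clamp's +y. To slide the stop, hold the knob 12 to 15 mm up and carry it along.
- wire_coil: bystander: coil of aluminium wire, 92 mm outside, 14 mm thick, hanging on the tool board's single hook; leave alone
- glue_bottle: bystander: white glue bottle, 54 mm diameter, 135 mm high, near the clamp; leave alone
- pill_jar: bystander: amber jar, 42 mm diameter, 62 mm high, near the clamp; leave alone
- flat_file: bystander: flat file with black and orange handle, 255 mm long, lying near the clamp; leave alone
- wire_brush: bystander: wooden wire brush, 135 mm long, lying near the clamp; leave alone
- torch: bystander: black torch standing on its head, 150 mm high, 48 mm diameter at the foot; leave alone
- soapstone: bystander: grey soapstone block 85 x 55 x 45 mm, near the clamp; leave alone
Not all that is in view belongs to the job. What is meant by the frame is not pink, and is the smaller of those in its own colour.

How it is judged (in metres and radians):
On the way, in this order (a step that is already met when the one before it is completed fails the run):
1. the frame has come off the hook and is carried clear of it (y of frame in the frame of toolboard below -0.165 m and angle between frame's own z axis and vertical below 0.35 rad), for 0.1 s.
2. the frame stands released on the bar between the jaws, the tail stop still in its first hole (z of frame in the frame of clamp between 0.049 and 0.0545 m and x of frame in the frame of clamp between -0.014 and 0.014 m and y of frame in the frame of screw_face below -0.058 m and y of frame in the frame of tail_face above 0.058 m and angle between frame's own z axis and vertical below 0.08 rad and angle between the x axis of frame and the y axis of clamp, either way round below 0.2 rad and contact force between the fingers and frame below 0.2 N and value of joint tail below 0.004 m and value of joint plunger below 0.003 m), for 0.2 s.
3. the plunger is pulled up clear of its hole (value of joint plunger above 0.0105 m), for 0.1 s.
At the end, for the whole second after the job is handed in: Tail stop at the next hole (0.040, within 4 mm), pin home (within 2 mm), fingers bearing on the knob with over 2 N; frame standing on the bar between the jaws, within 14 mm of the bar's centre line, leaning under 0.08 rad, turned under 0.2 rad (value of joint tail between 0.036 and 0.044 m and value of joint plunger below 0.002 m and contact force between the fingers and knob above 2 N and z of frame in the frame of clamp between 0.049 and 0.0545 m and x of frame in the frame of clamp between -0.014 and 0.014 m and y of frame in the frame of screw_face below -0.058 m and y of frame in the frame of tail_face above 0.058 m and angle between frame's own z axis and vertical below 0.08 rad and angle between the x axis of frame and the y axis of clamp, either way round below 0.2 rad); the arm keeps its last pose, push and grip.
It fails at once if the frame is tipped over (angle between frame's own z axis and vertical above 0.7 rad).
It fails at once if the hanging wire coil is knocked off (distance of wire_coil from where it was at the start of the episode above 0.05 m).
It fails at once if a bystander is pushed away (distance of any of glue_bottle, pill_jar, flat_file, wire_brush, torch, soapstone from where it was at the start of the episode above 0.03 m).
It also fails if it takes over 48 s, if anything falls off the work surface, if the arm or the gripper's body presses on something with over 40 N, if the wrist force passes 120 N, or if a joint passes its speed limit or range.

## Working session

There is one attempt and no reset: what is moved stays moved. The work goes in short steps, Python scripts to look and compute and a tool call to move; the robot and the scene stay as the last step left them, time stands still between calls to the robot, and variables do not carry over. Pictures are saved under pics/ and viewed, at most 10 in all, crops included, and the job is handed in when it is done.

Besides the shell and the picture viewer there is one more tool, called in YAML: its name, and indented under it one key for each argument. drive_tool: Moves the arm, as the interface text tells. Its arguments: {"type":"object","properties":{"targets":{"type":"array"},"claw":{"type":"number"}},"required":["targets"]}

```bash
mkdir -p pics; cat > h.py <<'E'
import numpy as np, cv2
from rig import manip
def snap(n,f):
    im=manip.snapshot(n); cv2.imwrite(f'pics/{f}.png',im[:,:,::-1]); return im
def ray(n,u,v):
    c=manip.camera_model(n);K=np.array(c['intrinsics']);T=np.array(c['cam_to_world'])
    d=np.linalg.solve(K,[u,v,1.]);d=np.array([d[0],-d[1],-d[2]])
    return T[:3,3],T[:3,:3]@d
def onz(n,u,v,z):
    o,d=ray(n,u,v);return o+d*(z-o[2])/d[2]
def two(a,b):
    (o1,d1),(o2,d2)=ray(*a),ray(*b);d1=d1/np.linalg.norm(d1);d2=d2/np.linalg.norm(d2)
    s=np.linalg.lstsq(np.c_[d1,-d2],o2-o1,rcond=None)[0]
    p,q=o1+s[0]*d1,o2+s[1]*d2;return (p+q)/2,np.linalg.norm(p-q)
def proj(n,P):
    c=manip.camera_model(n);K=np.array(c['intrinsics']);T=np.linalg.inv(np.array(c['cam_to_world']))
    p=T[:3,:3]@np.array(P)+T[:3,3];q=K@[p[0],-p[1],-p[2]];return q[:2]/q[2]
E
python3 - <<'E'
from h import *
print({k:v for k,v in manip.get_obs().items() if k in('time','position','orientation','opening')})
for n in('side','top'):
    snap(n,n+'0');c=manip.camera_model(n);print(n,np.round(c['cam_to_world'],3).tolist(),c.keys(),np.round(c['intrinsics'],1).tolist())
E
```

```text
{'time': 0.0, 'position': array([ 173.11154411, -468.71246591,  230.81087761]), 'orientation': array([-5.60107518e-04,  9.84393702e-01,  1.75979308e-01, -9.41482327e-05]), 'opening': 85.18782645337181}
side [[-0.912, 0.266, -0.311, 105.271], [-0.409, -0.626, 0.664, 844.146], [-0.019, 0.733, 0.68, 953.057], [0.0, 0.0, 0.0, 1.0]] dict_keys(['intrinsics', 'cam_to_world']) [[421.5, 0.0, 322.7], [0.0, 421.5, 202.5], [0.0, 0.0, 1.0]]
top [[-0.001, 0.991, -0.135, 287.871], [-1.0, 0.002, 0.02, 47.337], [0.02, 0.135, 0.991, 1440.774], [0.0, 0.0, 0.0, 1.0]] dict_keys(['intrinsics', 'cam_to_world']) [[395.1, 0.0, 323.4], [0.0, 395.1, 197.6], [0.0, 0.0, 1.0]]
```

View pics/top0.png

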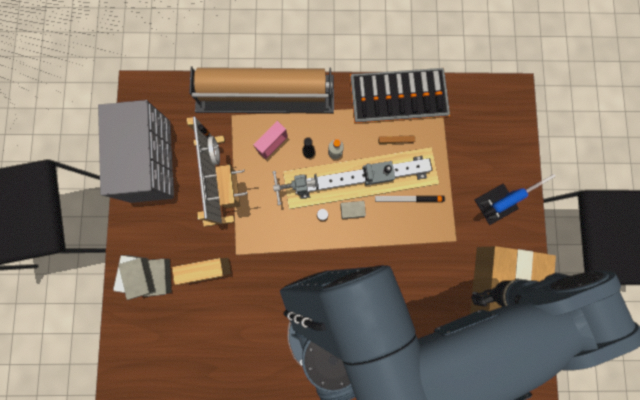

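View pics/side0.png

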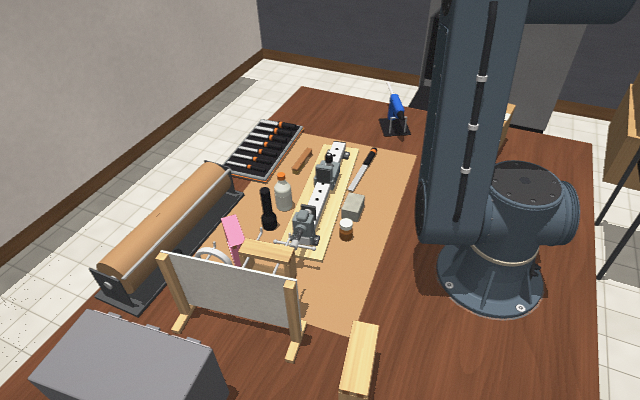

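The top view shows the board (white panel, col ~210) with the frame at ~(226,185), and the prong tips pointing right (−y) at ~(243,190). The clamp runs from its head at (303,185) to the tail stop and knob at (380,172). The side view shows the same layout. The next step is to zoom in.

```bash
python3 - <<'E'
import cv2,numpy as np
a=cv2.imread('pics/top0.png')[115:240,185:450];b=cv2.imread('pics/side0.png')[135:345,150:385]
cv2.imwrite('pics/tc.png',cv2.resize(a,None,fx=3,fy=3,interpolation=cv2.INTER_CUBIC))
cv2.imwrite('pics/sc.png',cv2.resize(b,None,fx=2.8,fy=2.8,interpolation=cv2.INTER_CUBIC))
E
```

```text
(no output)
```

View pics/tc.png

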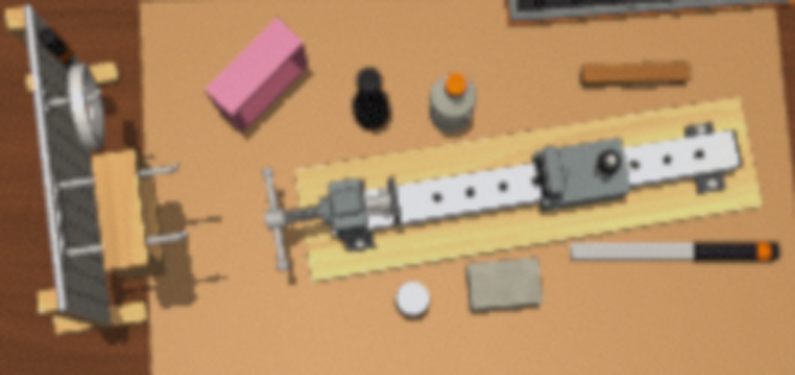

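View pics/sc.png

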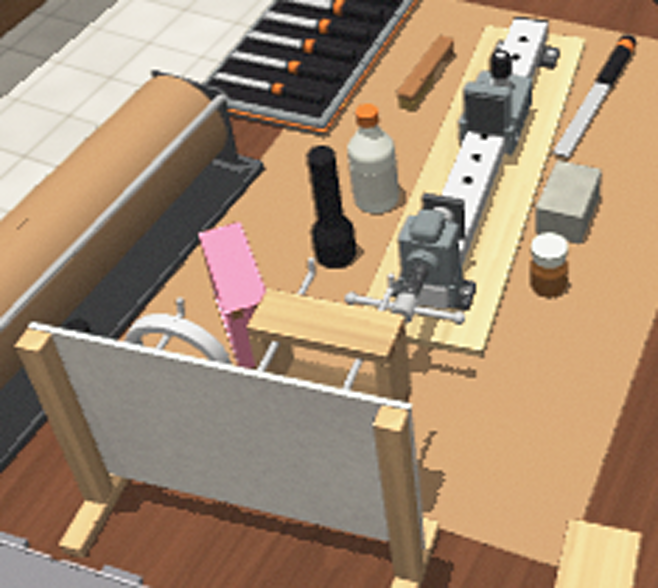

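The crops show the frame's top-board corners in the top crop at (95,153), (133,150), (148,267) and (108,270). The prong tips are at (177,168) and (185,235), the knob top at (610,158), and the white bar runs from the pad at ~(397,205) to (737,150). The frame with the pine-coloured top is on the hook.

```bash
cat >> h.py <<'E'
def t(u,v):return 185+(u+.5)/3-.5,115+(v+.5)/3-.5
E
python3 - <<'E'
from h import *
P=[onz('top',*t(*p),230) for p in[(95,153),(133,150),(148,267),(108,270)]]
for p in P:print('corner',p.round(1))
print('c',np.mean(P,0).round(1),[np.linalg.norm(P[i]-P[(i+1)%4]).round(1) for i in range(4)])
e=(P[3]+P[2]-P[0]-P[1])/2;print('frame width dir deg',np.degrees(np.arctan2(e[1],e[0])))
for p in[(177,168),(185,235)]:print('tip',onz('top',*t(*p),230).round(1))
for p in[(30,10),(63,307)]:print('panel top',onz('top',*t(*p),236).round(1))
im=cv2.imread('pics/top0.png').astype(int)
m=((im.min(2)>165)&(im.max(2)-im.min(2)<40)).astype(np.uint8);m[:150]=0;m[210:]=0;m[:,:318]=0;m[:,435:]=0
n,l,s,c=cv2.connectedComponentsWithStats(m);print(s[1:][s[1:,4]>40],)
v,u=np.nonzero(m);ww=[onz('top',a,b,52)[:2] for a,b in zip(u,v)];r=cv2.minAreaRect(np.float32(ww));print('bar',r);print(cv2.boxPoints(r))
w=np.array(ww);vv=np.linalg.svd(w-w.mean(0),full_matrices=False)[2][0];print('barc',w.mean(0),vv,np.degrees(np.arctan2(vv[1],vv[0])))
k=onz('top',*t(610,158),112);print('knob',k.round(1))
for p in[(437,197),(470,192),(503,186),(635,164),(667,159),(699,154)]:print('hole',onz('top',*t(*p),52).round(1))
for p in[(397,182),(401,222)]:print('pad top',onz('top',*t(*p),109).round(1))
for p in[(537,153),(543,207)]:print('tail jaw top',onz('top',*t(*p),114).round(1))
print(np.round(manip.camera_model('wrist')['mount'],3).tolist(),np.round(manip.camera_model('wrist')['intrinsics'],1).tolist())
E
```

```text
corner [552.5 355.7 230. ]
corner [555.8 316.6 230. ]
corner [433.6 297.5 230. ]
corner [430.4 338.1 230. ]
c [493.1 327.  230. ] [np.float64(39.3), np.float64(123.7), np.float64(40.8), np.float64(123.3)]
frame width dir deg -171.47583618319766
tip [536.9 270.6 230. ]
tip [466.8 260.6 230. ]
panel top [703.8 427.3 236. ]
panel top [391.9 380.8 236. ]
[[393 159  38  17 409]
 [318 170  47  19 525]
 [376 196  39   5 170]]
bar ((518.4476928710938, -168.34742736816406), (139.312255859375, 413.9021301269531), 9.656414985656738)
[[ 415.06464    23.987347]
 [ 484.49237  -384.05035 ]
 [ 621.83075  -360.6822  ]
 [ 552.403      47.3555  ]]
barc [ 550.56726749 -166.25568423] [-0.11569989  0.99328422] 96.64399512957527
knob [ 574.4 -202.2  112. ]
hole [539.3  -5.7  52. ]
hole [545.5 -45.1  52. ]
hole [552.9 -84.6  52. ]
hole [ 580.1 -243.4   52. ]
hole [ 586.4 -282.1   52. ]
hole [ 592.6 -320.9   52. ]
pad top [546.3  42.1 109. ]
pad top [500.1  37.5 109. ]
tail jaw top [ 579.6 -118.1  114. ]
tail jaw top [ 516.9 -124.   114. ]
[[-0.001, 0.951, 0.309, 80.302], [1.0, 0.001, 0.001, 0.208], [0.0, 0.309, -0.951, -143.903], [0.0, 0.0, 0.0, 1.0]] [[275.6, 0.0, 318.6], [0.0, 275.6, 198.2], [0.0, 0.0, 1.0]]
```

drive_tool:
  targets:
    - [34, 41, 30, 10]
    - [68, 82, 60, 20]
    - [102, 123, 89, 30]
    - [136, 164, 89, 40]
    - [170, 205, 89, 50]
    - [204, 246, 89, 60]
    - [238, 287, 89, 70]
    - [272, 328, 89, 80]
    - [307, 369, 89, 90]
    - [309, 416, 89, 100]
    - [310, 463, 89, 110]
    - [312, 510, 89, 120]
    - [313, 557, 89, 130]
    - [315, 604, 89, 140]
    - [316, 651, 89, 150]
    - [317, 698, 89, 160]
    - [318, 745, 89, 168.2]
    - [320, 796, 89, 168.2]
    - [320, 796, 89, 168.2]
    - [320, 796, 89, 168.2]
  claw: 66

```text
time: 2.6
position: [493.1, 326.8, 319.9]
orientation: [-0.0, -0.074, 0.997, -0.0]
contact_force: [0.4, -1.0, 0.3]
opening: 65.8
gripper_force: 0.0
```

```bash
cat >> h.py <<'E'
from scipy.spatial.transform import Rotation as R
def wpose():
    o=manip.get_obs();q=o['orientation'];T=np.eye(4);T[:3,:3]=R.from_quat(np.r_[q[1:],q[0]]).as_matrix();T[:3,3]=o['position']
    return T@np.array(manip.camera_model('wrist')['mount'])
def wz(T,u,v,z):
    K=np.array(manip.camera_model('wrist')['intrinsics']);d=np.linalg.solve(K,[u,v,1.]);d=T[:3,:3]@[d[0],-d[1],-d[2]]
    return T[:3,3]+d*(z-T[2,3])/d[2]
E
python3 - <<'E'
from h import *
o=manip.get_obs();print(o['time'],o['position'],o['orientation'],o['joints'],o['opening'])
T=wpose();np.save('T1.npy',T);snap('wrist','w1')
E
```

```text
2.6 [493.14703573 326.81572278 319.91034606] [-2.98330758e-04 -7.40289362e-02  9.97256006e-01 -2.94555035e-04] [ 5.85379876e-01  4.32830607e-01  4.94844185e-01  1.63361851e+00
 -2.21828602e-04  4.37186512e-01] 65.83459344440884
```

View pics/w1.png

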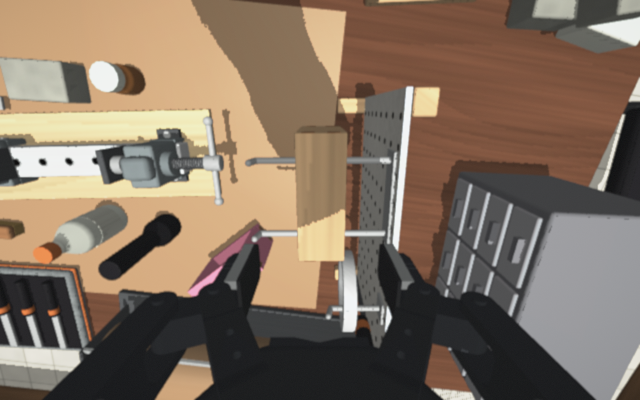

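The wrist view shows the frame's top board with corners at about (298,134), (346,133), (344,262) and (297,260). The prongs are at rows 161 and 233, and the panel's top edge runs from (409,88) to (388,345).

```bash
python3 - <<'E'
from h import *
T=np.load('T1.npy')
P=[wz(T,*p,230) for p in[(297,134),(346,133),(344,262),(297,260)]]
for p in P:print(p.round(1))
print('c',np.mean(P,0).round(1),[np.linalg.norm(P[i]-P[(i+1)%4]).round(1) for i in range(4)])
e=(P[3]+P[2]-P[0]-P[1])/2;print(np.degrees(np.arctan2(e[1],e[0])))
for p in[(250,162),(257,235)]:print('tip',wz(T,*p,221).round(1))
for p in[(411,90),(391,330)]:print('panel',wz(T,*p,236).round(1))
E
```

```text
[438.1 300.5 230. ]
[431.3 340.5 230. ]
[551.2 360.1 230. ]
[555.6 315.  230. ]
c [494.1 329.  230. ] [np.float64(40.6), np.float64(121.4), np.float64(45.3), np.float64(118.4)]
8.185550876542155
tip [469.2 261.6 221. ]
tip [539.5 273.3 221. ]
panel [391.7 383.7 236. ]
panel [618.8 420.6 236. ]
```

drive_tool:
  targets:
    - [1, 1.5, -30, 0]
    - [1, 1.5, -60, 0]
    - [1, 1.5, -85, 0]
    - [1, 1.5, -105, 0]
    - [1, 1.5, -117, 0]
    - [1, 1.5, -117, 0]
    - [1, 1.5, -117, 0]

```text
time: 3.52
position: [494.6, 328.4, 204.2]
orientation: [0.001, -0.074, 0.997, 0.0]
contact_force: [0.2, -1.3, 0.3]
opening: 66.0
gripper_force: 0.0
```

drive_tool:
  targets:
    - [0, 0, 0, 0]
    - [0, 0, 0, 0]
    - [0, 0, 0, 0]
    - [0, 0, 0, 0]
    - [0, 0, 0, 0]
    - [0, 0, 0, 0]
  claw: 30

```text
time: 4.28
position: [494.6, 328.5, 204.2]
orientation: [0.001, -0.074, 0.997, 0.0]
contact_force: [-0.3, -1.7, 5.8]
opening: 43.0
gripper_force: 60.3
```

drive_tool:
  targets:
    - [0, 0, 8, 0]
    - [0, 0, 18, 0]
    - [0, 0, 28, 0]
    - [0, 0, 36, 0]
    - [0, 0, 38, 0]
    - [0, 0, 38, 0]
    - [3, -20, 38, 0]
    - [6, -40, 38, 0]
    - [9, -60, 38, 0]
    - [12, -80, 38, 0]
    - [15, -100, 38, 0]
    - [18, -120, 38, 0]
    - [18, -120, 38, 0]
    - [18, -120, 60, 0]
    - [18, -120, 60, 0]

```text
time: 6.15
position: [512.9, 209.0, 264.4]
orientation: [0.001, -0.074, 0.997, 0.0]
contact_force: [0.4, 0.8, -1.5]
opening: 43.0
gripper_force: 61.3
```

```bash
python3 - <<'E'
from h import *
o=manip.get_obs();print(o['time'],o['position'],o['opening'],o['contact_force'])
im=snap('side','s2')
T=wpose();np.save('T2.npy',T);w=snap('wrist','w2')
a=cv2.resize(im[100:300,140:400],(780,600),interpolation=cv2.INTER_CUBIC)
b=np.vstack([cv2.resize(im[135:285,200:380],(480,400)),])
cv2.imwrite('pics/c2.png',np.hstack([cv2.resize(im[120:300,200:360],(355,400)),w[:,:430]])[:,:,::-1])
E
```

```text
6.15 [512.86958367 209.02052759 264.35959512] 42.98469467360687 [ 0.36041149  0.79065227 -1.46157489]
```

View pics/c2.png

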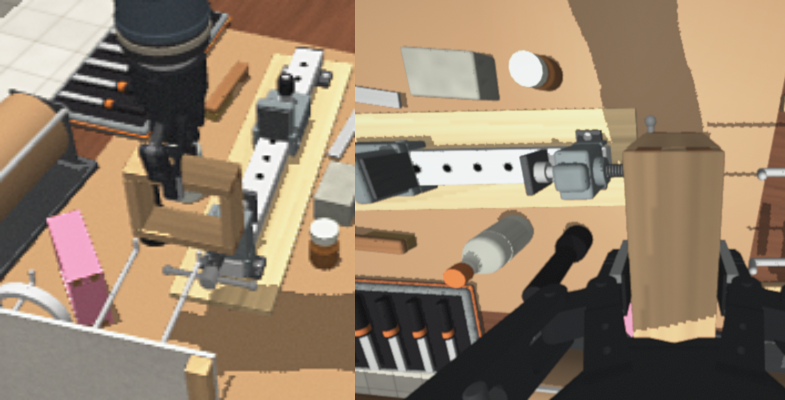

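The side crop shows the frame upright in the gripper, clear of the prongs. The wrist crop (columns offset by 355) shows bar holes at (92,168), (123,168) and (153,167), and the pad's leftmost top edge at about x = 168, rows 149–194.

```bash
python3 - <<'E'
from h import *
T=np.load('T2.npy')
print([ (p,wz(T,*p,52).round(1)) for p in[(92,168),(123,168),(153,167)]])
print('pad',[wz(T,*p,109).round(1) for p in[(167,149),(170,194)]])
a=np.hstack([cv2.resize(cv2.imread('pics/w2.png')[100:230,0:215],(770,466),interpolation=cv2.INTER_CUBIC)])
cv2.imwrite('pics/c3.png',a)
E
```

```text
[((92, 168), array([551.8, -84.8,  52. ])), ((123, 168), array([545.8, -44.7,  52. ])), ((153, 167), array([538.7,  -5.9,  52. ]))]
pad [array([500. ,  42.3, 109. ]), array([550.8,  44.6, 109. ])]
```

View pics/c3.png

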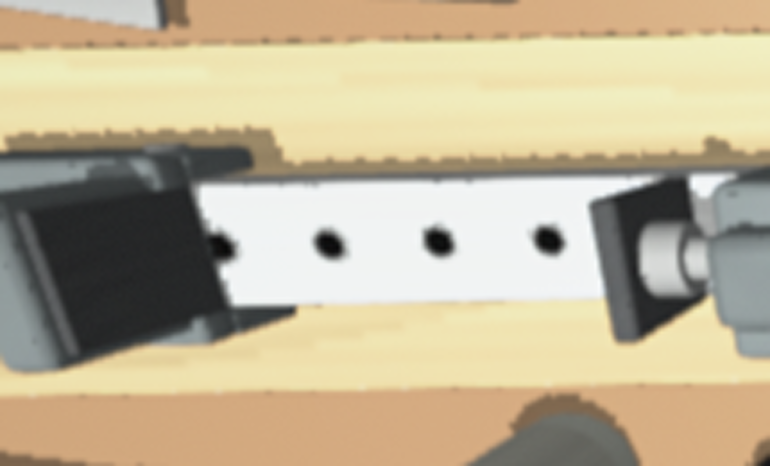

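The zoomed view shows the pad's −y top edge running from (593,203) to (620,342). The tail jaw face has its top edge from (20,212) to (68,360) and its bottom edge from (193,182) to (230,308). Four bar holes are visible.

```bash
python3 - <<'E'
from h import *
T=np.load('T2.npy')
f=lambda u,v,z:wz(T,u/3.581,100+v/3.585,z)
d=np.array([-.167,.986,0])
for n,p,z in[('pad',(593,203),109),('pad',(620,342),109),('jawtop',(20,212),114),('jawtop',(68,360),114),('jawbot',(193,182),54),('jawbot',(230,308),54)]:
    q=f(*p,z);print(n,q.round(1),'along',round((q-[545.5,-45,0])@d,1),'across',round(np.cross(d[:2],(q-[545.5,-45,0])[:2]).item(),1))
print('knob',(np.array([574.4,-202.2,0])-[545.5,-45,0])@d)
T2=wpose();print(manip.get_obs()['position'])
# frame top in wrist, tool-axis
print([wz(T,*p,291).round(1) for p in[(270,150),(368,150),(274,340),(360,340)]])
E
```

```text
pad [508.5  40.7 109. ] along 90.6 across 22.2
pad [551.9  48.1 109. ] along 90.7 across -21.9
jawtop [ 535.1 -125.9  114. ] along -78.0 across 23.8
jawtop [ 581.3 -120.3  114. ] along -80.3 across -22.7
jawbot [ 535.3 -129.    54. ] along -81.1 across 24.0
jawbot [ 581.3 -122.2   54. ] along -82.1 across -22.4
knob -159.82549999999998
[512.27088996 208.76981017 262.75141043]
[array([454.6, 179.7, 291. ]), array([448.5, 220.3, 291. ]), array([554.6, 191.1, 291. ]), array([547.9, 236.4, 291. ])]<stdin>:6: DeprecationWarning: Arrays of 2-dimensional vectors are deprecated. Use arrays of 3-dimensional vectors instead. (deprecated in NumPy 2.0)
```

drive_tool:
  targets:
    - [3, -25, 0, 0]
    - [6, -50, 0, -8]
    - [9, -75, 0, -17]
    - [12, -100, 0, -26]
    - [15, -125, 0, -35]
    - [18, -145, 0, -44]
    - [21, -165, 0, -53]
    - [24, -185, 0, -62]
    - [26, -205, 0, -71]
    - [28, -220, 0, -80]
    - [28.3, -229, 0, -88.7]
    - [28.3, -229, 0, -88.7]
    - [28.3, -229, -30, -88.7]
    - [28.3, -229, -60, -88.7]
    - [28.3, -229, -90, -88.7]
    - [28.3, -229, -115, -88.7]
    - [28.3, -229, -125, -88.7]
    - [28.3, -229, -125, -88.7]
    - [28.3, -229, -125, -88.7]

```text
time: 8.62
position: [541.0, -20.3, 139.2]
orientation: [0.0, 0.644, 0.765, 0.0]
contact_force: [0.2, -0.2, -0.5]
opening: 43.2
gripper_force: 61.3
```

```bash
python3 - <<'E'
from h import *
o=manip.get_obs();print(o['time'],o['position'],o['orientation'],o['joints'],o['contact_force'])
T=wpose();np.save('T3.npy',T);w=snap('wrist','w3');im=snap('side','s3')
cv2.imwrite('pics/c4.png',np.hstack([cv2.resize(im[110:260,230:370],(373,400)),w[:,110:530]])[:,:,::-1])
E
```

```text
8.625 [540.99255478 -20.32660414 139.21266145] [4.05294440e-04 6.43938504e-01 7.65077028e-01 4.24040402e-04] [-3.76546399e-02  3.29781430e-01 -1.13815386e-01  1.12603884e+00
  1.70693095e-04  1.36161582e+00] [ 0.16770095 -0.18852293 -0.54259253]
```

View pics/c4.png

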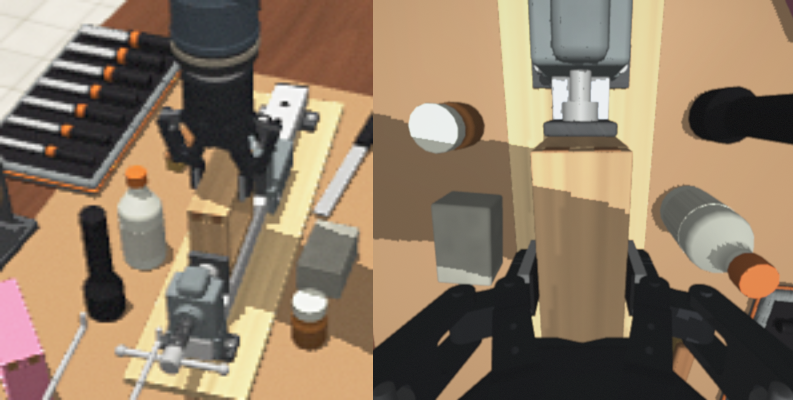

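The frame is over the bar and aligned with it, with its far end just short of the screw pad. Now I'll lower it.

drive_tool:
  targets:
    - [0, 0, -5, 0]
    - [0, 0, -9, 0]
    - [0, 0, -11, 0]
    - [0, 0, -12, 0]
    - [0, 0, -12, 0]

```text
time: 9.35
position: [540.5, -20.5, 126.3]
orientation: [0.0, 0.644, 0.765, 0.0]
contact_force: [-0.4, -0.4, -1.0]
opening: 42.7
gripper_force: 61.3
```

drive_tool:
  targets:
    - [0, 0, -0.6, 0]
    - [0, 0, -1.2, 0]
    - [0, 0, -1.2, 0]

```text
time: 9.72
position: [540.7, -20.4, 126.3]
orientation: [0.0, 0.644, 0.765, 0.0]
contact_force: [-7.2, 1.3, 17.5]
opening: 43.2
gripper_force: 63.4
```

drive_tool:
  targets:
    - [0, 0, 0.4, 0]
    - [0, 0, 0.4, 0]
    - [0, 0, 0.4, 0]
    - [0, 0, 0.4, 0]
    - [0, 0, 0.4, 0]
    - [0, 0, 0.4, 0]
  claw: 62

```text
time: 10.48
position: [540.5, -20.6, 125.5]
orientation: [0.0, 0.644, 0.765, -0.0]
contact_force: [0.5, 0.2, -0.3]
opening: 62.2
gripper_force: 0.0
```

drive_tool:
  targets:
    - [0, 0, 15, 0]
    - [0, 0, 35, 0]
    - [0, 0, 60, 0]
    - [0, 0, 90, 0]
    - [0, 0, 110, 0]
    - [0, 0, 110, 0]
    - [0, 0, 110, 0]

```text
time: 11.35
position: [540.3, -20.5, 235.2]
orientation: [-0.0, 0.644, 0.765, -0.0]
contact_force: [1.0, 0.1, -1.3]
opening: 61.7
gripper_force: 0.0
```

```bash
python3 - <<'E'
from h import *
o=manip.get_obs();print(o['time'],o['position'],o['contact_force'])
T=wpose();np.save('T4.npy',T);w=snap('wrist','w4');im=snap('side','s4')
cv2.imwrite('pics/c5.png',np.hstack([cv2.resize(im[110:260,230:370],(373,400)),w[:,110:530]])[:,:,::-1])
E
```

```text
11.35 [540.33658738 -20.5309618  235.1674002 ] [ 1.01729345  0.08908494 -1.26631388]
```

View pics/c5.png

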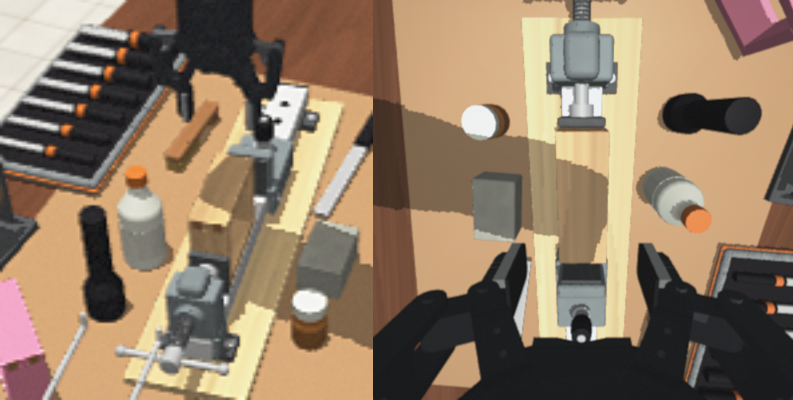

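The frame stands on the bar. Its top runs from row 132 (cols 295–345 in the full picture) to about row 262 in front of the tail jaw. The knob is at about (318,322) and its top at (318,335).

```bash
python3 - <<'E'
from h import *
T=np.load('T4.npy');d=np.array([-.167,.986,0]);n=np.array([.986,.167,0]);o=np.array([545.5,-45,0])
for nm,p,z in[('f',(295,132),152),('f',(345,132),152),('f',(295,260),152),('f',(345,260),152),('pad',(296,123),109),('pad',(343,123),109),('jaw',(296,263),114),('jaw',(343,263),114),('knob',(318,336),112)]:
    q=wz(T,*p,z);print(nm,q.round(1),'along',round((q-o)@d,1),'across',round((q-o)@n,1))
w=cv2.imread('pics/w4.png');cv2.imwrite('pics/c6.png',cv2.resize(w[240:350,240:400],(800,550),interpolation=cv2.INTER_CUBIC))
E
```

```text
f [512.1  36.9 152. ] along 86.4 across -19.2
f [551.7  43.7 152. ] along 86.5 across 21.0
f [528.8 -78.5 152. ] along -30.3 across -22.1
f [574.8 -70.6 152. ] along -30.2 across 24.6
pad [508.8  41.4 109. ] along 91.3 across -21.7
pad [552.7  48.9 109. ] along 91.4 across 22.8
jaw [ 530.5 -104.8  114. ] along -56.5 across -24.8
jaw [581.2 -96.1 114. ] along -56.4 across 26.7
knob [ 571.4 -201.6  112. ] along -158.7 across -0.6
```

View pics/c6.png

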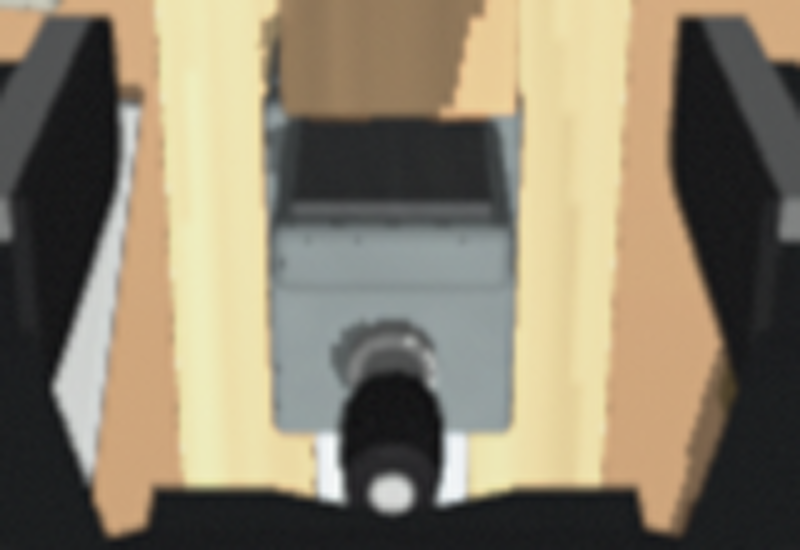

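drive_tool:
  targets:
    - [6, -36, 0, 0]
    - [13, -73, 0, 0]
    - [19, -110, 0, 0]
    - [26, -146, 0, 0]
    - [32, -182, 0, 0]
    - [32, -182, -30, 0]
    - [32, -182, -60, 0]
    - [32, -182, -90, 0]
    - [32, -182, -115, 0]
    - [32, -182, -135, 0]
    - [32, -182, -152, 0]
    - [32, -182, -152, 0]
    - [32, -182, -152, 0]

```text
time: 13.08
position: [572.6, -202.6, 83.9]
orientation: [0.0, 0.644, 0.765, 0.0]
contact_force: [0.3, -0.1, 1.6]
opening: 62.1
gripper_force: 0.0
```

drive_tool:
  targets:
    - [0, 0, 0, 0]
    - [0, 0, 0, 0]
    - [0, 0, 0, 0]
    - [0, 0, 0, 0]
    - [0, 0, 0, 0]
    - [0, 0, 0, 0]
  claw: 10

```text
time: 13.82
position: [571.4, -202.9, 84.3]
orientation: [-0.0, 0.645, 0.765, -0.001]
contact_force: [-13.3, -0.6, 13.0]
opening: 24.3
gripper_force: 58.3
```

drive_tool:
  targets:
    - [-1, 0, 3, 0]
    - [-1, 0, 7, 0]
    - [-1, 0, 11, 0]
    - [-1, 0, 14, 0]
    - [-1, 0, 14, 0]
    - [-1, 0, 14, 0]
    - [-1, 0, 14, 0]

```text
time: 14.7
position: [571.1, -202.5, 97.2]
orientation: [-0.0, 0.644, 0.765, -0.0]
contact_force: [-3.3, -3.8, -11.1]
opening: 24.3
gripper_force: 59.4
```

drive_tool:
  targets:
    - [-0.8, 5, 0, 0]
    - [-1.7, 10, 0, 0]
    - [-2.5, 15, 0, 0]
    - [-3.4, 20, 0, 0]
    - [-4.2, 25, 0, 0]
    - [-5, 30, 0, 0]
    - [-5.9, 35, 0, 0]
    - [-6.7, 39.4, 0, 0]
    - [-6.7, 39.4, 0, 0]
    - [-6.7, 39.4, 0, 0]

```text
time: 15.95
position: [564.3, -162.6, 97.1]
orientation: [-0.001, 0.644, 0.765, 0.0]
contact_force: [-6.1, 1.8, -10.8]
opening: 24.5
gripper_force: 59.5
```

drive_tool:
  targets:
    - [0, 0, -3, 0]
    - [0, 0, -6, 0]
    - [0, 0, -9, 0]
    - [0, 0, -9, 0]

```text
time: 16.45
position: [564.3, -162.7, 88.1]
orientation: [-0.001, 0.644, 0.765, 0.0]
contact_force: [-7.0, 2.5, -9.6]
opening: 24.2
gripper_force: 59.6
```

drive_tool:
  targets:
    - [0, 0, -2, 0]
    - [0, 0, -4, 0]
    - [0, 0, -5, 0]
    - [0, 0, -5, 0]
    - [0, 0, -5, 0]

```text
time: 17.08
position: [564.5, -163.2, 84.4]
orientation: [0.0, 0.644, 0.765, -0.0]
contact_force: [-11.6, 0.4, 3.9]
opening: 24.6
gripper_force: 61.6
```

drive_tool:
  targets:
    - [0, 0, -0.7, 0]
    - [0, 0, -0.7, 0]
    - [0, 0, -0.7, 0]

```text
time: 17.45
position: [564.7, -163.4, 84.3]
orientation: [0.0, 0.644, 0.765, -0.0]
contact_force: [-13.2, 0.3, 13.7]
opening: 24.5
gripper_force: 62.5
```

```bash
python3 - <<'E'
from h import *
o=manip.get_obs();print(o['time'],o['position'],o['contact_force'],o['gripper_force'])
d=np.array([-.167,.986,0]);n=np.array([.986,.167,0]);c=np.array([545.5,-45,0])
print('knob along',(o['position']-c)@d)
T=wpose();w=snap('wrist','w5');s=snap('side','s5');s4=cv2.imread('pics/s4.png')[:,:,::-1]
# side-view change at the frame's head-end face (unmoved if difference is small)
for P in([541.2-.167*60,-19.9+.986*60,100],[541.2-.167*60,-19.9+.986*60,146]):
    u,v=proj('side',P).round().astype(int);print(u,v,np.abs(s[v-5:v+6,u-5:u+6].astype(int)-s4[v-5:v+6,u-5:u+6]).mean().round(1))
# wrist: pine mask, frame top at z=152
h=cv2.cvtColor(w,cv2.COLOR_RGB2HSV)
K=np.array(manip.camera_model('wrist')['intrinsics'])
def pw(P):
    p=np.linalg.inv(T)@np.r_[P,1];q=K@[p[0],-p[1],-p[2]];return q[:2]/q[2]
for a,b in[(86,0),(86,-22),(86,22),(-34,-22),(-34,22)]:print('expect corner',pw(c+d*a+n*b+[0,0,152]).round(0))
for a in(96,91,86,80,60,40,0,-25,-31):
    u,v=pw(c+d*a+[0,0,152]).round().astype(int)
    if 0<=v<400 and 0<=u<640:print(a,u,v,w[v,u],h[v,u])
for b in range(-32,33,4):
    u,v=pw(c+d*70+n*b+[0,0,152]).round().astype(int)
    if 0<=v<400:print(b,w[v,u],end=' ')
E
```

```text
17.45 [ 564.67650069 -163.42001506   84.3157266 ] [-13.19983348   0.31628004  13.73417296] 62.50689089298248
knob along -119.96461046177976
308 205 1.8
307 194 1.6
expect corner [ 320. -995.]
expect corner [ 138. -996.]
expect corner [ 503. -995.]
expect corner [233.  81.]
expect corner [405.  81.]
-25 319 41 [229 196 145] [ 18  94 229]
-31 319 68 [231 200 149] [ 19  91 231]
```

```bash
python3 -c "
from rig import manip
print(manip.hand_in())"
```

```text
the job is handed in; nothing more can be done
None
```

The job is handed in. The frame stands upright on the bar between the jaws, the tail stop is one hole closer (knob measured 40 mm along), and the pin is home. The gripper still holds the knob and presses it down with about 14 N. The hand-in returned no verdict, and the last checks used forces and pixel values, not a viewed picture.

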